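Fetch the setting ring from behind the tools in the tray

TASK

The laser micrometer needs its steel setting ring, which is at the back of the wooden tray, hemmed in by the bottle, the drill chuck and the magnetic base. First stand all three of these upright on the black rubber mat; then bring the ring to the micrometer and lower it gently over the centring pin so that it lies flat on the round stage; only after that stand the bottle, the chuck and the magnetic base back upright, each on the felt pad it came from. Leave the small wooden box on the mat and the hex key in the tray where they are.

Things in the scene. Friction and masses are not known exactly. Their poses are not given: they have to be found in the camera images.
- ring: Steel setting ring, a plain short tube lying flat: outside diameter 44, bore 26, height 28, 0.19 kg. Origin: centre of its underside, z up along its axis. It starts on one of the two rear pads (the far ones, +x of the tray) of the tray.
- bottle: White plastic lens-cleaner bottle, upright: round body of diameter 40 up to 70 above its base, shoulder to 80, white cylindrical cap of diameter 22 from 83 to 120 (its top). About 0.16 kg. Origin: centre of its underside, z up. Grip it by the cap.
- chuck: Steel drill chuck standing on its nose, shank up: foot diameter 26, round body of diameter 40 (knurled band 42) from 16 to 68 above its base, then a straight bright shank of diameter 16 up to 122 (its top). About 0.4 kg. Origin: centre of its underside, z up. Grip it by the shank.
- magbase: Magnetic base: grey square block 36 x 36 x 44 high with an upright bright post in the middle: collar of diameter 18 up to 50, post of diameter 12 up to 122 (its top). 0.36 kg; it does not cling here. Origin: centre of its underside, z up, x and y along the block's sides (round switch on the -x side). Grip it by the post.
- tray: Fixed wooden tray, 190 x 190 outside, rim 8 thick, 20 high. Origin: centre of its underside, on the bench; its floor is 6 above. Four grey felt pads, diameter 46, flush with the floor, at x = +-28, y = +-28 in its frame; +x is the far (rear) side. At the start each pad has one thing on it, within 5 of its centre: the ring on a rear pad, the others in any arrangement.
- mat: Fixed black rubber bench mat, 240 (its x) by 180 (its y), 4 thick: the side area, left or right of the tray. Origin: centre of its underside; its top is 4 above. The wooden box lies on its far part (about x = +75); the rest is free.
- gauge: Fixed laser micrometer: bar 320 (its x) x 74 x 18 high; at each end a grey housing 66 wide, inner face 85 from the centre, top 92 above the bench with its lamp. In the middle a round steel stage, diameter 76, top 34 above the bench, with a tapered centring pin, diameter 10, top at 48. Origin: bench level, right below the pin. The tray lies between it and the mat.
- box: Bystander: small closed dark wooden gauge-block box, 60 by 40 by 22 high, lying on the mat. Origin: centre of its underside. To be left alone.
- hexkey: Bystander: small dark steel hex key (L-shaped, bar 6 thick, long arm 80, short arm 20) lying flat on the tray floor along its near (-x) rim, clear of the pads. Origin: underside, about 10 beside the middle of the long arm. To be left alone.

How it is judged:
On the way, in this order (a step that is already met when the one before it is completed fails the run):
1. the bottle, the drill chuck and the magnetic base all stand upright on the mat, released (x of bottle in the frame of mat between -0.12 and 0.12 m and y of bottle in the frame of mat between -0.09 and 0.09 m and z of bottle in the frame of mat between 0.001 and 0.01 m and angle between each of bottle, chuck, magbase's own z axis and vertical below 0.1 rad and contact force between each of bottle, chuck, magbase and the fingers below 0.2 N and x of chuck in the frame of mat between -0.12 and 0.12 m and y of chuck in the frame of mat between -0.09 and 0.09 m and z of chuck in the frame of mat between 0.001 and 0.01 m and x of magbase in the frame of mat between -0.12 and 0.12 m and y of magbase in the frame of mat between -0.09 and 0.09 m and z of magbase in the frame of mat between 0.001 and 0.01 m), for 0.2 s.
2. the ring lies flat on the micrometer's stage, over the pin, released, while the other three still stand on the mat (all of step 1 and horizontal distance between ring and gauge below 0.009 m and z of ring in the frame of gauge between 0.031 and 0.038 m and contact force between ring and the fingers below 0.2 N and linear speed of ring below 0.02 m/s and angle between ring's own z axis and vertical below 0.1 rad), for 0.2 s.
At the end, for the whole second after the job is handed in: The ring lies flat (within 0.1 rad, underside on the stage within 4 mm) around the micrometer's pin, within 9 mm of its axis; the bottle, the drill chuck and the magnetic base each stand upright (within 0.1 rad) within 12 mm of where they stood at the start; all released and at rest (horizontal distance between ring and gauge below 0.009 m and z of ring in the frame of gauge between 0.031 and 0.038 m and contact force between each of ring, bottle, chuck, magbase and the fingers below 0.2 N and linear speed of each of ring, bottle, chuck, magbase below 0.02 m/s and angle between each of ring, bottle, chuck, magbase's own z axis and vertical below 0.1 rad and distance of each of bottle, chuck, magbase from where it was at the start of the episode below 0.012 m); the robot touches nothing.
It fails at once if the ring is dropped or slammed onto the micrometer (faster than 0.4 m/s over the stage, less than 20 mm above it) (horizontal distance between ring and gauge below 0.04 m and z of ring in the frame of gauge below 0.054 m and linear speed of ring above 0.4 m/s).
It fails at once if the wooden box is shifted by more than 20 mm (distance of box from where it was at the start of the episode above 0.02 m).
It fails at once if the hex key is shifted by more than 20 mm (distance of hexkey from where it was at the start of the episode above 0.02 m).
It also fails if it takes over 141 s, if anything falls off the work surface, if the arm or the gripper's body presses on something with over 40 N, if the wrist force passes 120 N, or if a joint passes its speed limit or range.

ROBOT

A 6-joint arm with a two-finger parallel gripper is mounted at the origin on the work surface. World frame = base frame: x ahead of the robot, y to its left, z up, the work surface at z = 0. Lengths are in m, angles in rad, forces in N, time in s.
With the tool pointing down it reaches from about 0.325 to 0.775 m from the base axis. Payload 9.3 kg.
Tool frame: the origin (TCP) lies on the front face of the gripper's body, between the roots of the fingers; the fingertips stand 73 mm ahead of it and the grasp point (between the pads) lies 54 mm ahead of it; z points along the fingers, y is the line along which they close (so a half turn about z gives the same grasp; the last joint's range is limited). The gripper opens to 85 mm and grips with 20 to 120 N. Pads are 22 mm wide; open, the fingers measure 114 mm over their backs; the gripper's body (76 mm by 85 mm) begins 54 mm behind the grasp point. The pads swing forward as they close: fully open they stand 13 mm farther back than shut.
Start: joints at [1.188, 0.259, 0.021, 1.334, 0, 1.418], TCP at [0.125, 0.536, 0.304] pointing down, gripper open.
Joint ranges: [-3.04, 3.04], [-0.91, 1.82], [-1.04, 1.36], [-1.92, 1.95], [-1.52, 1.45], [-3.14, 3.14]. Speed limits (rad/s): [2.22, 2.22, 2.79, 3.14, 3.14, 3.14].

INTERFACE

Orientations are given as [roll, pitch, yaw] about the fixed x, y, z axes, in that order (R = Rz(yaw) Ry(pitch) Rx(roll)).
In Python, from bench import robot gives the robot as it stands. The module is installed in compiled form; this text tells all that it offers.
- The arm moves only by the tool move_arm, never from a script. Its argument "plan" is a list of rows, each a list of 2 entries, a list of its own where there are three numbers: the shift along the tool's x, y, z in fractions of the full range, 1 being 100 cm, then the turn about the tool's z in fractions of the full range, 1 being 180 degrees. In form: [[[x, y, z], roll], ...]. A call has 1 to 8 rows; each row is the pose to reach, as a shift and turn from the pose commanded when the call began, along the tool's axes at that moment; what a row does not reach only later rows make up. A row lasts 1/10 s, in which the tool goes at most 50 mm and 8.59 degrees, less where a joint would pass 70% of its speed; a pose out of reach is approached as far as the arm can. A call with a gripper value outside its range is refused whole. "hand" is the opening, from -1 (shut) to 1 (fully open), set as the call begins (left out, the last holds). The fingers move at their own pace and stop on an object; "grip_force" is the grip in N (left out, the last holds). Time passes only in rows, so rows that repeat a pose let the fingers close. It gives the time, the measured TCP pose, the force, the opening and the grip force at its end, in the units of the state.
- robot.sense(): the state, without advancing time (a new reading comes with each control period).
- robot.camera(name): name is "scene" or "top" or "wrist"; returns the picture (480x640x3 uint8, blue, green, red); there is no depth.
- robot.camera_info(name): a dict with "K" (3x3 intrinsics, pixels), "cam_to_world" (4x4, takes a point from camera to world coordinates); the wrist camera has in their place "tool_from_camera" (4x4, takes a point from camera to tool coordinates, whose origin is the TCP and whose axes are the flange's). Camera axes: x right, y up, looking along -z (the intrinsics and any distortion apply to the point x, -y, -z); pixel columns grow to the right and rows downward; lengths in m; the calibration is good to about 2 mm. A picture is of the moment at which its call begins: read the wrist's pose just before it. camera_info takes no time and is no camera call.
- robot.hand_in(): hands the job in; it is judged then, once.
The state is a dict: "time_s": time; "qpos": joint angles; "joint_vel": joint speeds; "joint_torque": joint torques, N m; "tool_pos": TCP position; "ee_rot": TCP orientation; "contact_force": force on the tool from outside, world axes, zero at the start; "wrist_torque": the same for the moment, N m; "gripper_width": finger opening in m; "finger_force": force on a finger pad.
Only numpy, scipy, OpenCV 4.12 (cv2) and the standard library are available. Lean on these libraries where they do the work, as an engineer would, in place of code of your own. Each camera call takes 0.05 s, during which the arm holds its last target. There are 200 camera calls.

## Working session

There is one attempt and no reset: what is moved stays moved. The work goes in short steps, Python scripts to look and compute and a tool call to move; the robot and the scene stay as the last step left them, time stands still between calls to the robot, and variables do not carry over. Pictures are saved under pics/ and viewed, at most 14 in all, crops included, and the job is handed in when it is done.

Besides the shell and the picture viewer there is one more tool, called by a JSON object that holds its "op" and its "data". move_arm: Moves the arm, as the interface text tells. Its arguments: {"type":"object","properties":{"plan":{"type":"array"},"hand":{"type":"number"},"grip_force":{"type":"number"}},"required":["plan"]}

```bash
mkdir -p pics; python3 - <<'E'
from bench import robot
import cv2,numpy as np
np.set_printoptions(precision=4,suppress=True)
s=robot.sense();print(s)
for n in ["scene","top","wrist"]:
    cv2.imwrite(f"pics/{n}0.png",robot.camera(n)); print(n,robot.camera_info(n))
E
```

```text
{'time_s': 0.0, 'qpos': array([ 1.1884,  0.2592,  0.0208,  1.3337, -0.    ,  1.4182]), 'joint_vel': array([ 0.    ,  0.0014,  0.0017,  0.0003, -0.0015,  0.0009]), 'joint_torque': array([ -0.001 , -55.5644,  34.4532,   0.0137,  -0.0002,  -0.    ]), 'tool_pos': array([0.1252, 0.5354, 0.3033]), 'ee_rot': array([-3.1403, -0.0002,  2.9118]), 'contact_force': array([-0.2415, -0.9583,  0.3386]), 'wrist_torque': array([ 0.0261,  0.0164, -0.0109]), 'finger_force': 0.0, 'gripper_width': 0.08531684288903513}
scene {'K': array([[471.6992,   0.    , 314.318 ],
       [  0.    , 471.6992, 236.3294],
       [  0.    ,   0.    ,   1.    ]]), 'cam_to_world': array([[-0.3761, -0.7561,  0.5355,  1.1382],
       [ 0.9264, -0.3168,  0.2035,  0.2123],
       [ 0.0158,  0.5727,  0.8196,  0.8708],
       [ 0.    ,  0.    ,  0.    ,  1.    ]])}
top {'K': array([[445.738 ,   0.    , 315.4499],
       [  0.    , 445.738 , 235.2093],
       [  0.    ,   0.    ,   1.    ]]), 'cam_to_world': array([[ 0.0107,  0.9875, -0.157 ,  0.4401],
       [-0.9998,  0.0134,  0.016 ,  0.0117],
       [ 0.0179,  0.1568,  0.9875,  0.8189],
       [ 0.    ,  0.    ,  0.    ,  1.    ]])}
wrist {'K': array([[347.416 ,   0.    , 320.0632],
       [  0.    , 347.416 , 242.3427],
       [  0.    ,   0.    ,   1.    ]]), 'tool_from_camera': array([[ 0.0009,  0.9567,  0.2912,  0.0747],
       [ 1.    , -0.0012,  0.0005,  0.    ],
       [ 0.0008,  0.2912, -0.9567, -0.0697],
       [ 0.    ,  0.    ,  0.    ,  1.    ]])}
```

View pics/top0.png

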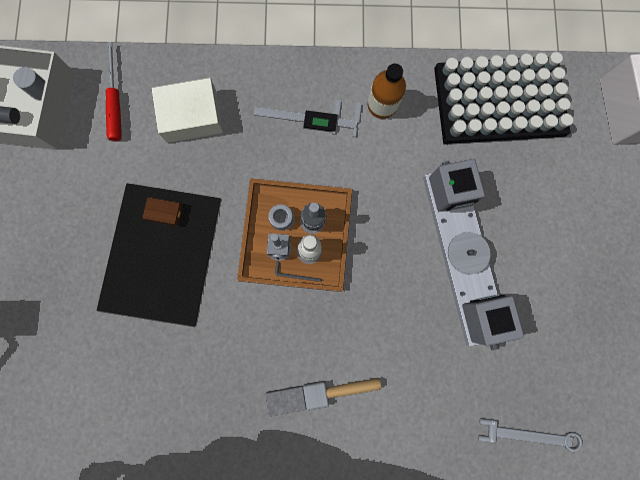

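View pics/scene0.png

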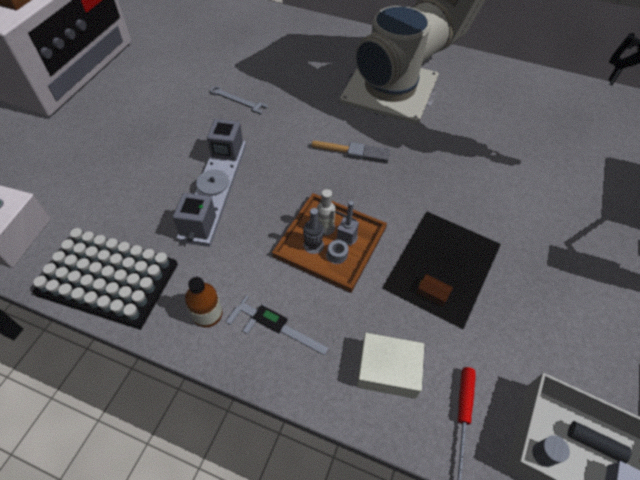

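Top view: the tray is centred near (297,236). The ring is rear-left at (280,216), the chuck rear-right at (314,215), the magbase front-left at (278,245) and the bottle front-right at (310,247). The mat is on the left with the box at (162,210), and the micrometer stage is at (469,252). The scene view agrees with this.

```bash
cat > h.py <<'E'
import cv2,numpy as np
from scipy.spatial.transform import Rotation as R
from bench import robot
np.set_printoptions(precision=4,suppress=True)
def tool():
    s=robot.sense(); T=np.eye(4); T[:3,:3]=R.from_euler('xyz',s['ee_rot']).as_matrix(); T[:3,3]=s['tool_pos']; return T
def cam(name,T=None):
    i=robot.camera_info(name)
    return i['K'], (i['cam_to_world'] if name!='wrist' else T@i['tool_from_camera'])
def ray(c,p):
    K,M=c; d=np.linalg.solve(K,[p[0],p[1],1.]); d=M[:3,:3]@(d*[1,-1,-1]); return M[:3,3],d/np.linalg.norm(d)
def onz(c,p,z):
    o,d=ray(c,p); return o+d*(z-o[2])/d[2]
def tri(c1,p1,c2,p2):   # nearest point of two rays, and the gap
    (a,u),(b,v)=ray(c1,p1),ray(c2,p2)
    t=np.linalg.lstsq(np.c_[u,-v],b-a,rcond=None)[0]; p,q=a+t[0]*u,b+t[1]*v; return (p+q)/2,np.linalg.norm(p-q)
def proj(c,P):
    K,M=c; q=np.linalg.inv(M)@np.r_[P,1]; q=K@(q[:3]*[1,-1,-1]); return q[:2]/q[2]
def togo(P,T=None):     # shift in cm along tool axes to bring TCP to P
    T=tool() if T is None else T; return 100*T[:3,:3].T@(np.array(P)-T[:3,3])
def shot(name,tag):
    T=tool(); im=robot.camera(name); cv2.imwrite(f'pics/{tag}.png',im); np.save(f'pics/{tag}.npy',T); return im,cam(name,T)
def load(name,tag): return cv2.imread(f'pics/{tag}.png'),cam(name,np.load(f'pics/{tag}.npy') if name=='wrist' else None)
E
python3 - <<'E'
from h import *
c=cam('top'); im=cv2.imread('pics/top0.png'); hsv=cv2.cvtColor(im,cv2.COLOR_BGR2HSV)
def quad(m,lo,hi):
    m=m.copy(); m[:, :lo[0]]=0; m[:,hi[0]:]=0; m[:lo[1]]=0; m[hi[1]:]=0
    m=cv2.morphologyEx(m,cv2.MORPH_CLOSE,np.ones((9,9)))
    k=max(cv2.findContours(m,0,2)[0],key=cv2.contourArea); return cv2.boxPoints(cv2.minAreaRect(k)),k
mt,_=quad(cv2.inRange(im,(0,0,0),(45,45,45)),(85,170),(230,335))
P=np.array([onz(c,p,.004) for p in mt]);print('mat',mt,P,P.mean(0),sep='\n')
tr,_=quad(cv2.inRange(hsv,(5,90,60),(20,255,255)),(230,170),(365,300))
P=np.array([onz(c,p,.02) for p in tr]);print('tray',tr,P,P.mean(0),sep='\n')
for n,p,z in [('stage',(469,253),.034),('ring',(280,216),.034),('chuck',(314,209),.128),('mag',(277,239),.128),('bottle',(310,242),.126),('box',(162,210),.026)]: print(n,onz(c,p,z))
a=cv2.resize(im[170:300,230:360],None,fx=3,fy=3,interpolation=3); b=cv2.resize(im[200:310,410:540],(390,330),interpolation=3)
s=cv2.imread('pics/scene0.png'); d=cv2.resize(s[180:295,265:395],(400,354),interpolation=3)
o=np.zeros((400,800,3),'u1'); o[:390,:390]=a; o[:354,400:]=d; cv2.imwrite('pics/crop.png',o)
print(togo([.42,.07,.30]))
E
```

```text
mat
[[ 96.4657 309.7129]
 [122.2272 178.9236]
 [220.3447 198.2497]
 [194.5832 329.0391]]
[[0.4295 0.3886 0.004 ]
 [0.6715 0.3618 0.004 ]
 [0.6372 0.177  0.004 ]
 [0.3974 0.2122 0.004 ]]
[0.5339 0.2849 0.004 ]
tray
[[236.6646 280.2541]
 [247.2356 177.715 ]
 [352.835  188.6016]
 [342.2639 291.1406]]
[[ 0.484   0.1382  0.02  ]
 [ 0.673   0.1259  0.02  ]
 [ 0.6553 -0.0694  0.02  ]
 [ 0.4669 -0.0501  0.02  ]]
[0.5698 0.0361 0.02  ]
stage [ 0.5365 -0.2752  0.034 ]
ring [0.5989 0.0629 0.034 ]
chuck [0.592  0.0032 0.128 ]
mag [0.5431 0.0606 0.128 ]
bottle [0.5394 0.0089 0.126 ]
box [0.6085 0.2765 0.026 ]
[-39.3026 -38.6042   0.3736]
```

View pics/crop.png

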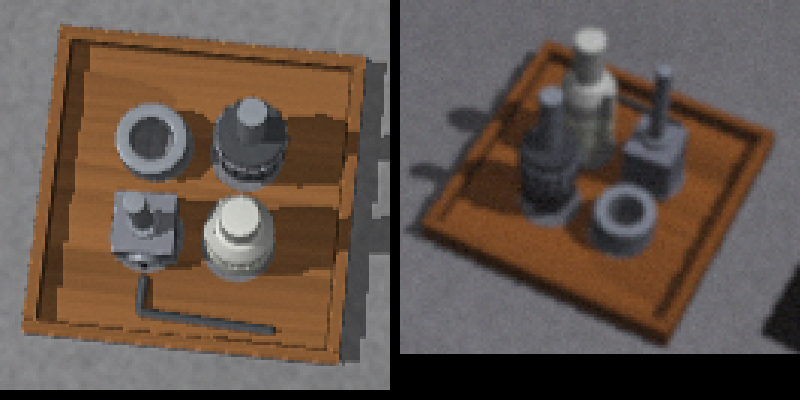

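The crop shows the tray turned slightly clockwise, and the three tall objects' tops are clear. Now I'll move the wrist camera towards the tray.

The manual's scale: shifts go in shares of 100 cm and turns go in shares of 180 degrees. Converting my numbers, -45.9 cm / 100 = -0.459, -40.6 cm / 100 = -0.406.

{"op": "move_arm", "data": {"plan": [[[-0.459,-0.406,0],0],[[-0.459,-0.406,0],0],[[-0.459,-0.406,0],0],[[-0.459,-0.406,0],0],[[-0.459,-0.406,0],0],[[-0.459,-0.406,0],0],[[-0.459,-0.406,0],0],[[-0.459,-0.406,0],0]]}}

```text
time_s: 0.95
tool_pos: [0.3572, 0.2074, 0.304]
ee_rot: [3.141, 0.0, 2.912]
contact_force: [0.5, 0.6, 0.0]
gripper_width: 0.085
finger_force: 0.0
```

To row units: -15.9 cm / 100 = -0.159, -14 cm / 100 = -0.14.

{"op": "move_arm", "data": {"plan": [[[-0.159,-0.14,0],0],[[-0.159,-0.14,0],0],[[-0.159,-0.14,0],0],[[-0.159,-0.14,0],0],[[-0.159,-0.14,0],0],[[-0.159,-0.14,0],0],[[-0.159,-0.14,0],0]], "hand": -0.15}}

```text
time_s: 1.65
tool_pos: [0.479, 0.0371, 0.3036]
ee_rot: [3.141, -0.001, 2.911]
contact_force: [0.4, 0.5, -0.2]
gripper_width: 0.0365
finger_force: 0.0
```

```bash
python3 - <<'E'
from h import *
print(tool()[:3,3], robot.sense()['gripper_width']); shot('wrist','w1')
E
```

```text
[0.479  0.0371 0.3036] 0.03646646029125134
```

To row units: 7 cm / 100 = 0.07.

{"op": "move_arm", "data": {"plan": [[[0,0.07,0],0],[[0,0.07,0],0],[[0,0.07,0],0],[[0,0.07,0],0]]}}

```text
time_s: 2.1
tool_pos: [0.4946, 0.1063, 0.3041]
ee_rot: [-3.141, 0.0, 2.915]
contact_force: [-0.4, 0.2, -0.2]
gripper_width: 0.0364
finger_force: 0.0
```

```bash
python3 - <<'E'
from h import *
print(tool()[:3,3], robot.sense()['gripper_width']); shot('wrist','w2')
a=cv2.imread('pics/w1.png');b=cv2.imread('pics/w2.png')
cv2.imwrite('pics/w12.png',cv2.resize(np.r_[a,b],None,fx=.625,fy=.625,interpolation=3))
E
```

```text
[0.4946 0.1063 0.3041] 0.036350895617213184
```

View pics/w12.png

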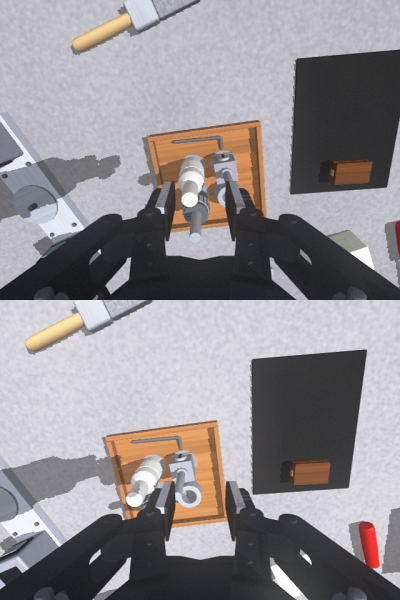

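The wrist view faces back towards the robot, so the gripper hides the far part of the tray. I'll shift the TCP beyond the tray so the objects fall in the clear upper half of the image.

To row units: -15.6 cm / 100 = -0.156, -5.5 cm / 100 = -0.055.

{"op": "move_arm", "data": {"plan": [[[-0.156,-0.055,-0.02],0],[[-0.156,-0.055,-0.02],0],[[-0.156,-0.055,-0.02],0],[[-0.156,-0.055,-0.02],0],[[-0.156,-0.055,-0.02],0],[[-0.156,-0.055,-0.02],0]]}}

```text
time_s: 2.75
tool_pos: [0.6342, 0.0154, 0.3236]
ee_rot: [-3.142, -0.001, 2.911]
contact_force: [0.2, 0.4, -0.6]
gripper_width: 0.0362
finger_force: 0.0
```

```bash
python3 - <<'E'
from h import *
print(tool()[:3,3]); shot('wrist','w3')
E
```

```text
[0.6342 0.0154 0.3236]
```

To row units: 6 cm / 100 = 0.06.

{"op": "move_arm", "data": {"plan": [[[0,0.06,0],0],[[0,0.06,0],0],[[0,0.06,0],0],[[0,0.06,0],0]]}}

```text
time_s: 3.2
tool_pos: [0.6477, 0.0745, 0.3243]
ee_rot: [-3.141, 0.0, 2.913]
contact_force: [-0.5, -0.4, 0.3]
gripper_width: 0.0361
finger_force: 0.0
```

```bash
python3 - <<'E'
from h import *
print(tool()[:3,3]); shot('wrist','w4')
a=cv2.imread('pics/w3.png');b=cv2.imread('pics/w4.png')
cv2.imwrite('pics/w34.png',np.r_[a[0:300],b[0:300]])
E
```

```text
[0.6477 0.0745 0.3243]
```

View pics/w34.png

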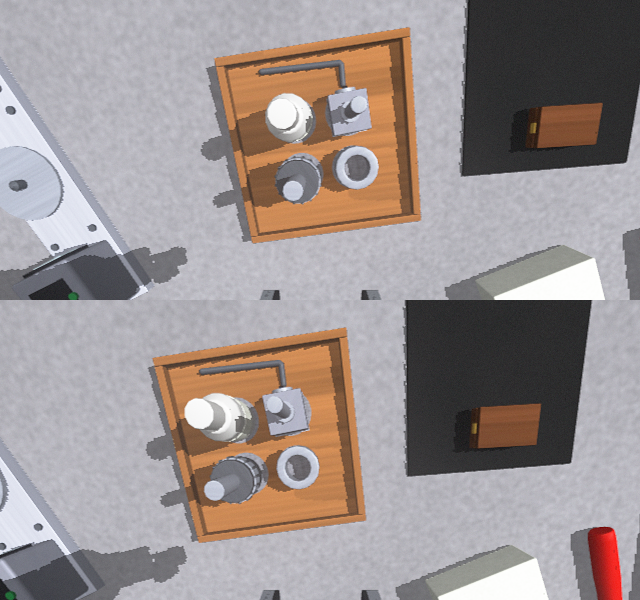

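The wrist views are clear. In w3 the tops are: bottle cap (282,110), chuck shank (292,190), mag post (355,106), ring (357,168). In w4: bottle (199,114), chuck (214,190), mag (278,109), ring (298,168).

```bash
python3 - <<'E'
from h import *
def disc(im,seed,tol):
    g=cv2.GaussianBlur(im,(3,3),0); m=np.zeros((482,642),'u1')
    cv2.floodFill(g,m,seed,0,(tol,)*3,(tol,)*3,4|cv2.FLOODFILL_FIXED_RANGE|(255<<8)|cv2.FLOODFILL_MASK_ONLY)
    m=cv2.morphologyEx(m[1:-1,1:-1],cv2.MORPH_OPEN,np.ones((3,3)))
    k=max(cv2.findContours(m,0,2)[0],key=cv2.contourArea); e=cv2.fitEllipse(cv2.convexHull(k)); return np.array(e[0]),np.array(e[1])
i3,c3=load('wrist','w3'); i4,c4=load('wrist','w4'); t,ct=cv2.imread('pics/top0.png'),cam('top')
tp={'bottle':(310.3,242),'chuck':(314,206.7),'mag':(274,237.7)}
for n,a,b,tol in [('bottle',(282,110),(199,114),14),('chuck',(292,190),(214,190),16),('mag',(355,107),(278,109),16)]:
    (p,s),(q,r)=disc(i3,a,tol),disc(i4,b,tol)
    P,g=tri(c3,p,c4,q); print(n,p,s,q,r,P,g,'top-check',proj(ct,P),tp[n])
def ring(im,seed):
    h=cv2.HoughCircles(cv2.medianBlur(im[...,1],3)[seed[1]-40:seed[1]+40,seed[0]-40:seed[0]+40],cv2.HOUGH_GRADIENT,1,60,param1=120,param2=12,minRadius=17,maxRadius=27)[0,0]
    return h[:2]+np.array(seed)-40,h[2]
p,q=ring(i3,(357,168)),ring(i4,(298,168)); print('ring',p,q,tri(c3,p[0],c4,q[0]))
# stage & pads via planes, tray/mat corners across two views
for n,a,b in [('traycorner TL',(216,58),(153,358-300)),('BR',(420,219),(365,519-300)),('BL',(252,242),(199,541-300)),('TR',(409,29),(345,328-300)),('mat BL',(462,174),(407,475-300)),('mat BR',(628,162),(571,464-300)),('boxtop TR',(602,103),(540,404-300))]:
    P,g=tri(c3,a,c4,b); print(n,P,g)
print('pin w3 at .048',onz(c3,(17,185),.048),onz(c3,(28,184),.034))
E
```

```text
bottle [288.196  111.7205] [32.5467 40.0164] [198.8173 112.9484] [26.3784 29.0697] [0.5413 0.0151 0.1446] 0.0008457938324415169 top-check [306.0359 238.9734] (310.3, 242)
chuck [292.7848 190.104 ] [18.2444 18.5443] [213.996  189.9692] [17.598  18.9508] [0.5947 0.0031 0.1275] 0.0001436102453559746 top-check [314.0873 207.3616] (314, 206.7)
mag [359.0436 103.3305] [14.9687 16.7444] [273.97   103.1335] [14.7576 17.0718] [0.5455 0.0644 0.1293] 0.00015893111770958938 top-check [274.5455 237.3201] (274, 237.7)
ring (array([356.5, 166.5]), np.float32(21.7)) (array([298.5, 167.5]), np.float32(20.2)) (array([0.5994, 0.0623, 0.0246]), np.float64(0.0012276057325027589))
traycorner TL [ 0.4692 -0.0478  0.0265] 0.0003253282473862261
BR [0.671  0.1198 0.0192] 0.00017453691903251915
BL [ 0.6551 -0.0693  0.0146] 0.0004828392786419863
TR [0.4856 0.1358 0.0228] 0.0008863951893026252
mat BL [0.6357 0.1756 0.0048] 0.0010701418651611712
mat BR [0.6625 0.3478 0.0115] 0.0016591551495308099
boxtop TR [0.5936 0.3087 0.0274] 0.00047962605285307763
pin w3 at .048 [ 0.5375 -0.2703  0.048 ] [ 0.5382 -0.2711  0.034 ]
```

To row units: 9 cm / 100 = 0.09, -8.15 cm / 100 = -0.0815, 0.667 rad / 3.1416 = 0.2123.

{"op": "move_arm", "data": {"plan": [[[0.035,-0.0815,0.04],0.0477],[[0.035,-0.0815,0.09],0.0955],[[0.035,-0.0815,0.09],0.1432],[[0.035,-0.0815,0.09],0.191],[[0.035,-0.0815,0.09],0.2123],[[0.035,-0.0815,0.09],0.2123],[[0.035,-0.0815,0.09],0.2123]]}}

```text
time_s: 3.95
tool_pos: [0.5957, 0.0022, 0.2342]
ee_rot: [3.141, 0.0, 2.246]
contact_force: [0.3, 0.2, 0.1]
gripper_width: 0.0362
finger_force: 0.0
```

```bash
python3 - <<'E'
from h import *
i4,c4=load('wrist','w4'); i3,c3=load('wrist','w3')
print('bottle',onz(c4,(198.8,112.9),.126),onz(c3,(282,110),.126), onz(cam('top'),(310.3,242),.126))
# white cap in w3: brightest part
g=i3[...,1]; m=(g[85:145,255:325]>=g[100:118,275:290].mean()-6).astype('u1')*255
m=cv2.morphologyEx(m,cv2.MORPH_OPEN,np.ones((5,5))); k=max(cv2.findContours(m,0,2)[0],key=cv2.contourArea); e=cv2.minEnclosingCircle(k); p=np.array(e[0])+[255,85]; print(e,p,tri(c3,p,c4,(198.8,112.9)))
T=tool();print(T[:3,3],robot.sense()['ee_rot'],robot.sense()['qpos'],togo([.5947,.0031,.162]))
E
```

```text
bottle [0.5393 0.009  0.126 ] [0.5373 0.0095 0.126 ] [0.5394 0.0084 0.126 ]
((26.5, 28.0), 14.705541610717773) [281.5 113. ] (array([0.5391, 0.0085, 0.1243]), np.float64(4.946880905299692e-05))
[0.5957 0.0022 0.2342] [3.1413 0.0004 2.2462] [-0.1371  0.3627 -0.0057  1.2019 -0.0001  0.7582] [ 0.1409 -0.0232  7.2227]
```

{"op": "move_arm", "data": {"plan": [[[0.001,0,0.035],0],[[0.001,0,0.072],0],[[0.001,0,0.072],0],[[0.001,0,0.072],0]]}}

```text
time_s: 4.35
tool_pos: [0.5953, 0.0035, 0.1624]
ee_rot: [-3.141, -0.001, 2.246]
contact_force: [-0.0, -0.5, 0.7]
gripper_width: 0.0362
finger_force: 0.0
```

{"op": "move_arm", "data": {"plan": [[[0,0,0],0],[[0,0,0],0],[[0,0,0],0],[[0,0,0],0],[[0,0,0],0]], "hand": -1, "grip_force": 50}}

```text
time_s: 4.85
tool_pos: [0.596, 0.0034, 0.164]
ee_rot: [3.14, 0.003, 2.245]
contact_force: [-1.4, -0.8, 6.8]
gripper_width: 0.0146
finger_force: 48.8
```

To row units: 20.5 cm / 100 = 0.205, 16 cm / 100 = 0.16.

{"op": "move_arm", "data": {"plan": [[[0,0,-0.03],0],[[0,0,-0.08],0],[[0,0,-0.13],0],[[0.03,0.01,-0.14],0],[[0.07,0.022,-0.14],0],[[0.115,0.036,-0.14],0],[[0.16,0.0506,-0.14],0],[[0.205,0.065,-0.14],0]]}}

```text
time_s: 5.65
tool_pos: [0.5171, 0.2058, 0.3027]
ee_rot: [3.141, 0.0, 2.245]
contact_force: [1.0, 0.6, -3.3]
gripper_width: 0.0149
finger_force: 49.4
```

To row units: 13.8 cm / 100 = 0.138, 12.5 cm / 100 = 0.125.

{"op": "move_arm", "data": {"plan": [[[0.045,0.014,0],0],[[0.09,0.028,0],0],[[0.125,0.04,0],0],[[0.138,0.0435,0.02],0],[[0.138,0.0435,0.06],0],[[0.138,0.0435,0.1],0],[[0.138,0.0435,0.12],0],[[0.138,0.0435,0.12],0]]}}

```text
time_s: 6.45
tool_pos: [0.4647, 0.3388, 0.1795]
ee_rot: [-3.137, -0.001, 2.245]
contact_force: [0.5, 0.3, -2.9]
gripper_width: 0.0146
finger_force: 49.3
```

To row units: 1.7 cm / 100 = 0.017, 1.5 cm / 100 = 0.015.

{"op": "move_arm", "data": {"plan": [[[0,0,0.007],0],[[0,0,0.012],0],[[0,0,0.015],0],[[0,0,0.017],0],[[0,0,0.017],0]]}}

```text
time_s: 6.95
tool_pos: [0.466, 0.3393, 0.1651]
ee_rot: [3.141, 0.0, 2.245]
contact_force: [0.4, -1.1, -2.8]
gripper_width: 0.0145
finger_force: 49.6
```

To row units: 0.2 cm / 100 = 0.002, 0.1 cm / 100 = 0.001.

{"op": "move_arm", "data": {"plan": [[[0,0,0.001],0],[[0,0,0.002],0],[[0,0,0.002],0]]}}

```text
time_s: 7.25
tool_pos: [0.466, 0.3393, 0.1628]
ee_rot: [-3.142, 0.0, 2.245]
contact_force: [-0.4, 0.0, -3.1]
gripper_width: 0.0147
finger_force: 49.6
```

To row units: 0.1 cm / 100 = 0.001.

{"op": "move_arm", "data": {"plan": [[[0,0,0.001],0],[[0,0,0.001],0]]}}

```text
time_s: 7.45
tool_pos: [0.4661, 0.3394, 0.1621]
ee_rot: [3.141, 0.0, 2.245]
contact_force: [-0.2, 0.7, -2.5]
gripper_width: 0.0147
finger_force: 49.8
```

To row units: 0.1 cm / 100 = 0.001.

{"op": "move_arm", "data": {"plan": [[[0,0,0.001],0],[[0,0,0.001],0]]}}

```text
time_s: 7.65
tool_pos: [0.4662, 0.3394, 0.162]
ee_rot: [3.14, 0.0, 2.245]
contact_force: [-2.3, -1.3, 6.6]
gripper_width: 0.0148
finger_force: 50.9
```

Contact. Now I'll release and lift straight up.

{"op": "move_arm", "data": {"plan": [[[0,0,0],0],[[0,0,0],0],[[0,0,0],0],[[0,0,0],0]], "hand": -0.15}}

```text
time_s: 8.05
tool_pos: [0.466, 0.3393, 0.1608]
ee_rot: [-3.142, -0.0, 2.245]
contact_force: [-0.6, 0.4, 0.7]
gripper_width: 0.036
finger_force: 0.0
```

To row units: -9 cm / 100 = -0.09, -5 cm / 100 = -0.05.

{"op": "move_arm", "data": {"plan": [[[0,0,-0.02],0],[[0,0,-0.05],0],[[0,0,-0.09],0],[[0,0,-0.09],0]]}}

```text
time_s: 8.45
tool_pos: [0.4674, 0.3401, 0.2559]
ee_rot: [3.134, 0.001, 2.245]
contact_force: [1.4, -0.9, -0.3]
gripper_width: 0.0365
finger_force: 0.0
```

```bash
python3 - <<'E'
from h import *
print(tool()[:3,3],robot.sense()['ee_rot']); print('to mag',togo([.5455,.0644,.25]),'to bottle',togo([.5392,.0087,.25]))
cv2.imwrite('pics/t1.png',robot.camera('top')[160:340,80:380].repeat(2,0).repeat(2,1))
E
```

```text
[0.4674 0.3401 0.2559] [3.134  0.0015 2.2448]
to mag [-26.4145 -11.1048   0.5396] to bottle [-30.3731 -15.0735   0.5152]
```

View pics/t1.png

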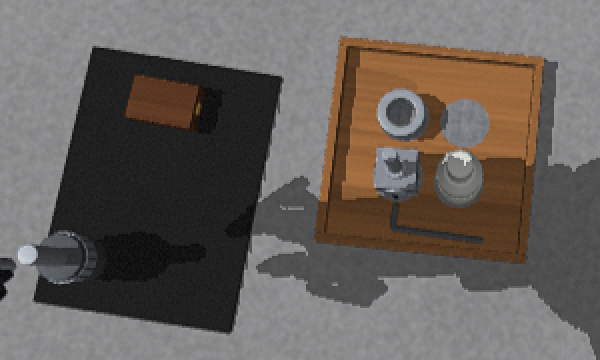

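The chuck stands upright on the mat and its pad is free. Next is the magnetic base.

{"op": "move_arm", "data": {"plan": [[[-0.04,-0.017,0],0],[[-0.085,-0.035,0],0],[[-0.13,-0.054,0],0],[[-0.175,-0.073,0],0],[[-0.22,-0.092,0],0],[[-0.264,-0.11,0],0],[[-0.264,-0.11,0],0],[[-0.264,-0.11,0],0]]}}

```text
time_s: 9.3
tool_pos: [0.5447, 0.0632, 0.2497]
ee_rot: [-3.14, -0.001, 2.242]
contact_force: [-0.1, -0.0, -0.2]
gripper_width: 0.0362
finger_force: 0.0
```

To row units: 8.8 cm / 100 = 0.088, 7.5 cm / 100 = 0.075.

{"op": "move_arm", "data": {"plan": [[[0,0,0.04],0],[[0,0,0.075],0],[[0,0,0.088],0],[[0,0,0.088],0],[[0,0,0.088],0]]}}

```text
time_s: 9.8
tool_pos: [0.5446, 0.0654, 0.1631]
ee_rot: [-3.141, -0.0, 2.246]
contact_force: [0.6, -0.2, 0.8]
gripper_width: 0.0366
finger_force: 0.0
```

{"op": "move_arm", "data": {"plan": [[[0,0,0],0],[[0,0,0],0],[[0,0,0],0],[[0,0,0],0],[[0,0,0],0]], "hand": -1, "grip_force": 50}}

```text
time_s: 10.3
tool_pos: [0.5454, 0.0646, 0.1641]
ee_rot: [3.139, 0.001, 2.245]
contact_force: [-0.5, 2.1, 5.8]
gripper_width: 0.0105
finger_force: 48.7
```

To row units: 18.15 cm / 100 = 0.1815, 17.2 cm / 100 = 0.172.

{"op": "move_arm", "data": {"plan": [[[0,0,-0.03],0],[[0,0,-0.07],0],[[0.02,0.0135,-0.08],0],[[0.06,0.04,-0.08],0],[[0.1,0.067,-0.08],0],[[0.14,0.094,-0.08],0],[[0.172,0.116,-0.08],0],[[0.1815,0.1224,-0.08],0]]}}

```text
time_s: 11.1
tool_pos: [0.5262, 0.2859, 0.2424]
ee_rot: [-3.141, -0.001, 2.248]
contact_force: [0.4, -0.8, -3.9]
gripper_width: 0.0105
finger_force: 49.3
```

To row units: 8 cm / 100 = 0.08, 7.7 cm / 100 = 0.077.

{"op": "move_arm", "data": {"plan": [[[0,0,0],0],[[0,0,0.03],0],[[0,0,0.06],0],[[0,0,0.072],0],[[0,0,0.077],0],[[0,0,0.08],0],[[0,0,0.08],0]]}}

```text
time_s: 11.8
tool_pos: [0.5277, 0.2824, 0.1637]
ee_rot: [3.14, 0.0, 2.244]
contact_force: [1.0, -1.1, -3.9]
gripper_width: 0.0107
finger_force: 49.2
```

To row units: 0.1 cm / 100 = 0.001.

{"op": "move_arm", "data": {"plan": [[[0,0,0.001],0],[[0,0,0.001],0]]}}

```text
time_s: 12.0
tool_pos: [0.5274, 0.2827, 0.1626]
ee_rot: [3.14, 0.0, 2.245]
contact_force: [-0.5, 0.0, -3.7]
gripper_width: 0.0103
finger_force: 49.2
```

To row units: 0.1 cm / 100 = 0.001.

{"op": "move_arm", "data": {"plan": [[[0,0,0.001],0],[[0,0,0.001],0]]}}

```text
time_s: 12.2
tool_pos: [0.5275, 0.2828, 0.1621]
ee_rot: [3.14, 0.001, 2.245]
contact_force: [-1.6, 0.1, 5.3]
gripper_width: 0.0105
finger_force: 50.2
```

To row units: 0.1 cm / 100 = 0.001.

{"op": "move_arm", "data": {"plan": [[[0,0,0.001],0],[[0,0,0.001],0]]}}

```text
time_s: 12.4
tool_pos: [0.5276, 0.2829, 0.162]
ee_rot: [3.139, 0.001, 2.245]
contact_force: [-3.5, -0.9, 13.7]
gripper_width: 0.0106
finger_force: 51.4
```

To row units: -0.1 cm / 100 = -0.001.

{"op": "move_arm", "data": {"plan": [[[0,0,-0.001],0],[[0,0,-0.001],0],[[0,0,-0.001],0],[[0,0,-0.001],0]], "hand": -0.15}}

```text
time_s: 12.8
tool_pos: [0.5272, 0.2826, 0.1607]
ee_rot: [-3.141, -0.0, 2.245]
contact_force: [-0.1, 0.3, -0.1]
gripper_width: 0.0363
finger_force: 0.0
```

To row units: -19 cm / 100 = -0.19, -15 cm / 100 = -0.15.

{"op": "move_arm", "data": {"plan": [[[0,0,-0.03],0],[[0,0,-0.07],0],[[0,0,-0.09],0],[[-0.03,-0.022,-0.09],0],[[-0.07,-0.0514,-0.09],0],[[-0.11,-0.0807,-0.09],0],[[-0.15,-0.11,-0.09],0],[[-0.19,-0.1394,-0.09],0]]}}

```text
time_s: 13.6
tool_pos: [0.5366, 0.0453, 0.2509]
ee_rot: [3.141, 0.0, 2.245]
contact_force: [0.4, -0.4, -0.6]
gripper_width: 0.0362
finger_force: 0.0
```

```bash
python3 - <<'E'
from h import *
print(tool()[:3,3],togo([.5392,.0087,.1635]))
E
```

```text
[0.5366 0.0453 0.2509] [-3.0219 -2.0861  8.7398]
```

To row units: 8.7 cm / 100 = 0.087, 8.5 cm / 100 = 0.085.

{"op": "move_arm", "data": {"plan": [[[-0.031,-0.0215,0],0],[[-0.031,-0.0215,0],0],[[-0.031,-0.0215,0.03],0],[[-0.031,-0.0215,0.065],0],[[-0.031,-0.0215,0.085],0],[[-0.031,-0.0215,0.087],0],[[-0.031,-0.0215,0.087],0]]}}

```text
time_s: 14.3
tool_pos: [0.5394, 0.01, 0.164]
ee_rot: [-3.141, -0.001, 2.245]
contact_force: [-0.9, 0.1, 0.7]
gripper_width: 0.0362
finger_force: 0.0
```

{"op": "move_arm", "data": {"plan": [[[0,0,0],0],[[0,0,0],0],[[0,0,0],0],[[0,0,0],0],[[0,0,0],0]], "hand": -1, "grip_force": 40}}

```text
time_s: 14.8
tool_pos: [0.5399, 0.0095, 0.1652]
ee_rot: [3.14, 0.002, 2.245]
contact_force: [-0.9, 0.2, 6.9]
gripper_width: 0.0212
finger_force: 39.7
```

To row units: 24.2 cm / 100 = 0.242, 21 cm / 100 = 0.21.

{"op": "move_arm", "data": {"plan": [[[0,0,-0.03],0],[[0,0,-0.07],0],[[0.03,0.0106,-0.08],0],[[0.075,0.0264,-0.08],0],[[0.12,0.042,-0.08],0],[[0.165,0.058,-0.08],0],[[0.21,0.074,-0.08],0],[[0.242,0.085,-0.08],0]]}}

```text
time_s: 15.6
tool_pos: [0.4534, 0.2539, 0.2442]
ee_rot: [3.141, -0.0, 2.246]
contact_force: [-0.0, -0.4, -1.7]
gripper_width: 0.0212
finger_force: 39.8
```

To row units: 8.1 cm / 100 = 0.081, 8 cm / 100 = 0.08.

{"op": "move_arm", "data": {"plan": [[[0,0,0],0],[[0,0,0.03],0],[[0,0,0.06],0],[[0,0,0.072],0],[[0,0,0.077],0],[[0,0,0.08],0],[[0,0,0.081],0],[[0,0,0.081],0]]}}

```text
time_s: 16.4
tool_pos: [0.4552, 0.2516, 0.1637]
ee_rot: [3.14, 0.0, 2.245]
contact_force: [0.0, 0.2, -1.8]
gripper_width: 0.0212
finger_force: 39.7
```

{"op": "move_arm", "data": {"plan": [[[0,0,0.001],0],[[0,0,0.001],0]]}}

```text
time_s: 16.6
tool_pos: [0.4552, 0.2518, 0.1632]
ee_rot: [3.14, 0.001, 2.245]
contact_force: [-1.5, -0.7, 5.8]
gripper_width: 0.0213
finger_force: 40.7
```

{"op": "move_arm", "data": {"plan": [[[0,0,0],0],[[0,0,0],0],[[0,0,0],0],[[0,0,0],0]], "hand": -0.15}}

```text
time_s: 17.0
tool_pos: [0.4548, 0.2516, 0.1619]
ee_rot: [3.142, 0.0, 2.245]
contact_force: [-0.2, 0.4, -0.2]
gripper_width: 0.036
finger_force: 0.0
```

To row units: -24 cm / 100 = -0.24, -20 cm / 100 = -0.2, -0.9 rad / 3.1416 = -0.2865.

{"op": "move_arm", "data": {"plan": [[[0,0,-0.03],0],[[0,0,-0.08],0],[[-0.02,0.0044,-0.1],-0.0477],[[-0.065,0.0144,-0.11],-0.0955],[[-0.11,0.0243,-0.11],-0.1432],[[-0.155,0.034,-0.11],-0.191],[[-0.2,0.044,-0.11],-0.2387],[[-0.24,0.053,-0.11],-0.2865]]}}

```text
time_s: 17.8
tool_pos: [0.6475, 0.0955, 0.2716]
ee_rot: [-3.142, -0.0, -3.133]
contact_force: [0.2, -0.4, 1.2]
gripper_width: 0.0363
finger_force: 0.0
```

```bash
python3 - <<'E'
from h import *
s=robot.sense();print(s['tool_pos'],s['ee_rot'],s['qpos'],togo([.667,.081,.27]))
cv2.imwrite('pics/t2.png',np.r_[robot.camera('top')[160:340,80:380].repeat(2,0).repeat(2,1)])
E
```

```text
[0.6475 0.0955 0.2716] [-3.1416 -0.     -3.1333] [ 0.0184  0.4495  0.2285  1.3499 -0.      0.01  ] [-1.9418 -1.4666  0.1616]
```

View pics/t2.png

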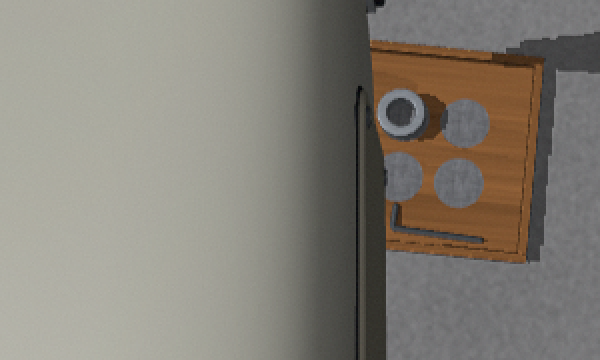

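The arm hides the mat in this view, but all three pads are clear and the ring stands alone. Next I'll measure the ring with the wrist camera.

To row units: -1.9 cm / 100 = -0.019, -1.45 cm / 100 = -0.0145, -0.266 rad / 3.1416 = -0.0847.

{"op": "move_arm", "data": {"plan": [[[-0.019,-0.0145,0],-0.0414],[[-0.019,-0.0145,0],-0.0847],[[-0.019,-0.0145,0],-0.0847],[[-0.019,-0.0145,0],-0.0847],[[-0.019,-0.0145,0],-0.0847]], "hand": 0.5}}

```text
time_s: 18.35
tool_pos: [0.6647, 0.0832, 0.272]
ee_rot: [3.142, 0.0, -2.875]
contact_force: [-0.3, 0.2, -0.3]
gripper_width: 0.064
finger_force: 0.0
```

```bash
python3 - <<'E'
from h import *
s=robot.sense();print(s['tool_pos'],s['ee_rot'],s['gripper_width']);shot('wrist','r1')
E
```

```text
[0.6647 0.0832 0.272 ] [ 3.1416  0.0001 -2.8755] 0.0639865419092039
```

To row units: -5 cm / 100 = -0.05.

{"op": "move_arm", "data": {"plan": [[[0,-0.05,0],0],[[0,-0.05,0],0],[[0,-0.05,0],0],[[0,-0.05,0],0]]}}

```text
time_s: 18.8
tool_pos: [0.678, 0.0351, 0.2721]
ee_rot: [3.141, 0.0, -2.873]
contact_force: [-0.7, -0.0, -0.3]
gripper_width: 0.0642
finger_force: 0.0
```

```bash
python3 - <<'E'
from h import *
s=robot.sense();print(s['tool_pos'],s['ee_rot'],s['gripper_width']);shot('wrist','r2')
i1,c1=load('wrist','r1');i2,c2=load('wrist','r2')
print(proj(c1,[.5994,.0623,.034]),proj(c2,[.5994,.0623,.034]))
cv2.imwrite('pics/r12.png',np.r_[i1[:300],i2[:300]])
E
```

```text
[0.678  0.0351 0.2721] [ 3.1414  0.0001 -2.8734] 0.06423490962817519
[316.5832 144.3006] [375.1359 144.2017]
```

View pics/r12.png

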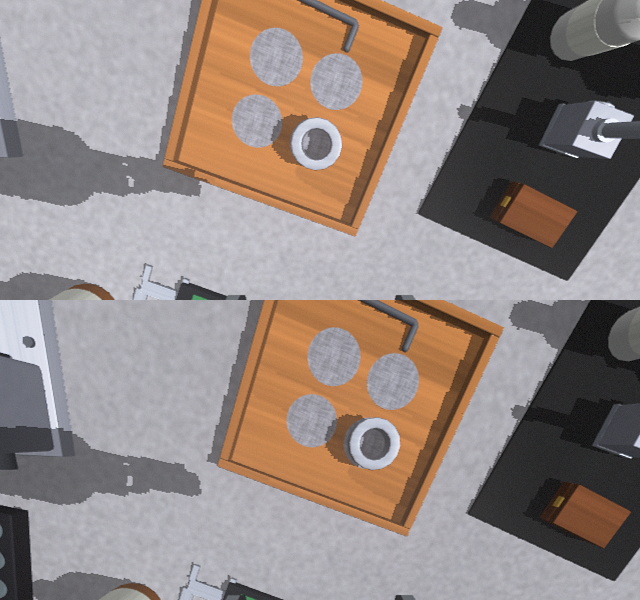

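Both views agree with the predicted ring centre: r1 (316,144), r2 (375,143). The bottle and magbase stand upright on the mat.

```bash
python3 - <<'E'
from h import *
def topring(t,s):
    im,c=load('wrist',t); x,y=s; r=im[y-32:y+32,x-32:x+32]
    m=cv2.inRange(r,(190,185,180),(255,255,255)); m=cv2.morphologyEx(m,cv2.MORPH_OPEN,np.ones((2,2)))
    k=max(cv2.findContours(m,0,1)[0],key=cv2.contourArea); e=cv2.fitEllipse(cv2.convexHull(k)); return np.array(e[0])+[x-32,y-32],e[1],c
p,e,c=topring('r1',(316,144)); q,f,d=topring('r2',(375,143)); P,g=tri(c,p,d,q); print(p,e,q,f,P,g)
print('at .034',onz(c,p,.034),onz(d,q,.034)); print(togo([*P[:2],.12]))
E
```

```text
[317.5472 144.2932] (49.1500129699707, 51.012638092041016) [376.1103 143.9025] (48.33761215209961, 50.31990051269531) [0.5991 0.0631 0.034 ] 0.0002410487616397423
at .034 [0.5992 0.0631 0.034 ] [0.5989 0.063  0.034 ]
[ 6.8744  4.7604 15.2106]
```

To row units: 17 cm / 100 = 0.17, 15 cm / 100 = 0.15.

{"op": "move_arm", "data": {"plan": [[[0.04,0.027,0.03],0],[[0.069,0.0475,0.07],0],[[0.069,0.0475,0.115],0],[[0.069,0.0475,0.15],0],[[0.069,0.0475,0.17],0],[[0.069,0.0475,0.17],0]]}}

```text
time_s: 19.45
tool_pos: [0.5973, 0.063, 0.0993]
ee_rot: [3.14, -0.005, -2.872]
contact_force: [-0.4, -0.1, 0.2]
gripper_width: 0.064
finger_force: 0.0
```

```bash
python3 - <<'E'
from h import *
print(tool()[:3,3],togo([.599,.063,.083]))
E
```

```text
[0.5973 0.063  0.0993] [-0.1671 -0.0491  1.6329]
```

To row units: 1.6 cm / 100 = 0.016, 0.8 cm / 100 = 0.008.

{"op": "move_arm", "data": {"plan": [[[0,0,0.008],0],[[0,0,0.016],0],[[0,0,0.016],0],[[0,0,0.016],0]]}}

```text
time_s: 19.85
tool_pos: [0.5994, 0.062, 0.0864]
ee_rot: [-3.141, 0.001, -2.873]
contact_force: [0.1, 0.9, 0.4]
gripper_width: 0.0639
finger_force: 0.0
```

{"op": "move_arm", "data": {"plan": [[[0,0,0],0],[[0,0,0],0],[[0,0,0],0],[[0,0,0],0],[[0,0,0],0]], "hand": -1, "grip_force": 45}}

```text
time_s: 20.35
tool_pos: [0.5995, 0.0619, 0.0869]
ee_rot: [-3.141, 0.001, -2.873]
contact_force: [-0.9, -0.0, 5.8]
gripper_width: 0.0425
finger_force: 45.2
```

To row units: -20.4 cm / 100 = -0.204, -16.5 cm / 100 = -0.165.

{"op": "move_arm", "data": {"plan": [[[0,0,-0.03],0],[[0,0,-0.07],0],[[0,0,-0.12],0],[[0.005,-0.02,-0.165],0],[[0.015,-0.063,-0.165],0],[[0.026,-0.11,-0.165],0],[[0.038,-0.157,-0.165],0],[[0.049,-0.204,-0.165],0]]}}

```text
time_s: 21.15
tool_pos: [0.6057, -0.1494, 0.2513]
ee_rot: [-3.141, 0.0, -2.873]
contact_force: [1.4, 0.5, -0.5]
gripper_width: 0.0424
finger_force: 46.5
```

To row units: -10 cm / 100 = -0.1, -8.5 cm / 100 = -0.085.

{"op": "move_arm", "data": {"plan": [[[0.011,-0.045,0],0],[[0.021,-0.085,0],0],[[0.024,-0.1,0],0],[[0.024,-0.1,0],0],[[0.024,-0.1,0],0]]}}

```text
time_s: 21.65
tool_pos: [0.6093, -0.25, 0.2507]
ee_rot: [3.141, -0.0, -2.873]
contact_force: [1.0, -0.3, -1.9]
gripper_width: 0.0426
finger_force: 46.5
```

```bash
python3 - <<'E'
from h import *
s=robot.sense();print(s['tool_pos'],s['ee_rot'],s['gripper_width'],s['qpos']);shot('wrist','g1')
E
```

```text
[ 0.6093 -0.25    0.2507] [ 3.1407 -0.0003 -2.8733] 0.0426235326011718 [-0.5168  0.4635  0.1985  1.3066  0.0004 -0.7851]
```

{"op": "move_arm", "data": {"plan": [[[0,0.05,0],0],[[0,0.05,0],0],[[0,0.05,0],0],[[0,0.05,0],0]]}}

```text
time_s: 22.1
tool_pos: [0.5965, -0.2014, 0.2514]
ee_rot: [-3.141, 0.001, -2.871]
contact_force: [-0.8, -0.1, -2.0]
gripper_width: 0.0423
finger_force: 46.7
```

```bash
python3 - <<'E'
from h import *
s=robot.sense();print(s['tool_pos'],s['ee_rot'],s['gripper_width']);shot('wrist','g2')
i1,c1=load('wrist','g1');i2,c2=load('wrist','g2')
print(proj(c1,[.5375,-.2715,.048]),proj(c2,[.5375,-.2715,.048]))
cv2.imwrite('pics/g12.png',np.r_[i1[:300],i2[:300]])
E
```

```text
[ 0.5965 -0.2014  0.2514] [-3.1409  0.0007 -2.8714] 0.042345056506463134
[317.5823 136.4314] [251.3193 135.1798]
```

View pics/g12.png

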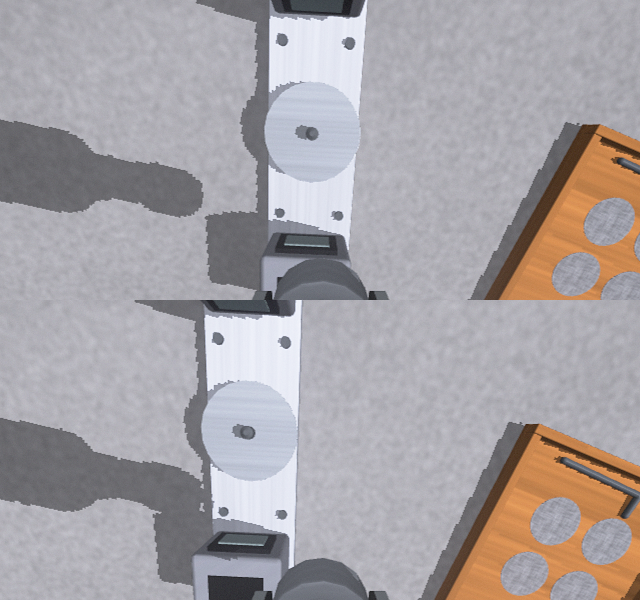

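The pin tip is at (313,133) in g1 and (249,133) in g2. The stage disc is centred at about (312.5,131.5) and (250,130.5).

```bash
python3 - <<'E'
from h import *
i1,c1=load('wrist','g1');i2,c2=load('wrist','g2')
def pin(im,s):
    x,y=s; m=cv2.inRange(im[y-12:y+12,x-9:x+11],(0,0,0),(150,150,150)); k=cv2.connectedComponentsWithStats(m)
    return k[2][1:],k[3][1:]+[x-9,y-12]
print(pin(i1,(312,133)),pin(i2,(248,133)))
P,g=tri(c1,(313,133.5),c2,(249,133.5)); print('pin',P,g, onz(c1,(313,133.5),.048),onz(c2,(249,133.5),.048))
P,g=tri(c1,(312.5,131.5),c2,(250,130.5)); print('stage',P,g,onz(c1,(312.5,131.5),.034),onz(c2,(250,130.5),.034))
print(togo([.5375,-.272,.15]))
for t in ('g1','g2'):
    im,c=load('wrist',t); cv2.imwrite(f'pics/{t}z.png',im)
a=cv2.resize(i1[110:155,285:345],None,fx=8,fy=8,interpolation=2); b=cv2.resize(i2[110:155,220:280],None,fx=8,fy=8,interpolation=2)
o=np.r_[a,b]; cv2.imwrite('pics/gz.png',cv2.resize(o,None,fx=.8,fy=.8))
E
```

```text
(array([[  0,   5,  15,  15, 176]], dtype=int32), array([[309.5227, 132.8068]])) (array([[  0,   4,  16,  15, 195]], dtype=int32), array([[246.0513, 131.9692]]))
pin [ 0.5368 -0.2754  0.0382] 0.0009097870276621383 [ 0.5364 -0.2754  0.048 ] [ 0.5368 -0.2734  0.048 ]
stage [ 0.535  -0.2765  0.0307] 0.00015559340051786918 [ 0.535  -0.2764  0.034 ] [ 0.535  -0.2758  0.034 ]
[ 7.5565 -5.1768 10.1157]
```

View pics/gz.png

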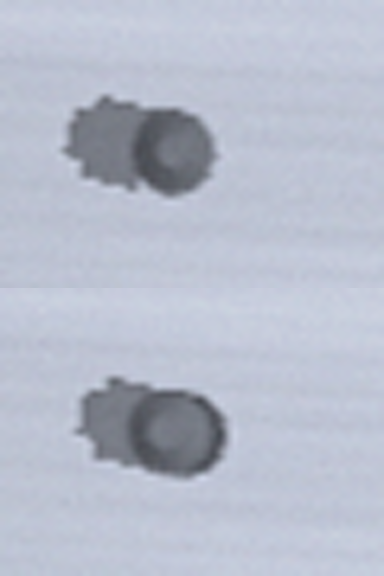

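```bash
python3 - <<'E'
from h import *
i1,c1=load('wrist','g1');i2,c2=load('wrist','g2')
P,g=tri(c1,(312.3,133.),c2,(247,132.1)); print('pin',P,g, onz(c1,(312.3,133.),.048),onz(c2,(247,132.1),.048))
Q=P; print(togo([.5365,-.2752,.15]),robot.sense()['tool_pos'])
E
```

```text
pin [ 0.5363 -0.276   0.0434] 0.0002505652273429679 [ 0.5362 -0.276   0.048 ] [ 0.5362 -0.2751  0.048 ]
[ 7.7381 -5.4586 10.1158] [ 0.5965 -0.2019  0.2512]
```

To row units: 10 cm / 100 = 0.1, 9 cm / 100 = 0.09.

{"op": "move_arm", "data": {"plan": [[[0.04,-0.029,0],0],[[0.072,-0.052,0.02],0],[[0.0777,-0.056,0.06],0],[[0.0777,-0.056,0.09],0],[[0.0777,-0.056,0.1],0],[[0.0777,-0.056,0.1],0]]}}

```text
time_s: 22.75
tool_pos: [0.5359, -0.277, 0.1498]
ee_rot: [3.14, -0.002, -2.873]
contact_force: [-0.5, 0.5, -1.1]
gripper_width: 0.0423
finger_force: 46.8
```

To row units: 3.1 cm / 100 = 0.031, 3 cm / 100 = 0.03.

{"op": "move_arm", "data": {"plan": [[[0,0,0.008],0],[[0,0,0.016],0],[[0,0,0.022],0],[[0,0,0.027],0],[[0,0,0.03],0],[[0,0,0.031],0],[[0,0,0.031],0]]}}

```text
time_s: 23.45
tool_pos: [0.5361, -0.2769, 0.1199]
ee_rot: [3.142, -0.0, -2.873]
contact_force: [-0.4, -0.0, -1.3]
gripper_width: 0.0421
finger_force: 46.8
```

To row units: 0.35 cm / 100 = 0.0035, 0.2 cm / 100 = 0.002.

{"op": "move_arm", "data": {"plan": [[[0,0,0.002],0],[[0,0,0.0035],0],[[0,0,0.0035],0]]}}

```text
time_s: 23.75
tool_pos: [0.536, -0.2768, 0.1162]
ee_rot: [3.141, -0.0, -2.873]
contact_force: [0.5, 0.4, -2.6]
gripper_width: 0.0425
finger_force: 46.8
```

{"op": "move_arm", "data": {"plan": [[[0,0,0.001],0],[[0,0,0.001],0]]}}

```text
time_s: 23.95
tool_pos: [0.5361, -0.2769, 0.1153]
ee_rot: [3.142, -0.0, -2.873]
contact_force: [-0.3, 0.2, -1.9]
gripper_width: 0.042
finger_force: 46.8
```

To row units: 0.1 cm / 100 = 0.001.

{"op": "move_arm", "data": {"plan": [[[0,0,0.001],0],[[0,0,0.001],0]]}}

```text
time_s: 24.15
tool_pos: [0.5362, -0.2769, 0.1149]
ee_rot: [-3.141, 0.0, -2.873]
contact_force: [-2.0, 2.0, 3.5]
gripper_width: 0.0427
finger_force: 47.2
```

To row units: 0.05 cm / 100 = 0.0005.

{"op": "move_arm", "data": {"plan": [[[0,0,0.0005],0],[[0,0,0.0005],0]]}}

```text
time_s: 24.35
tool_pos: [0.5361, -0.2769, 0.1149]
ee_rot: [-3.141, 0.001, -2.873]
contact_force: [-3.8, 2.2, 9.5]
gripper_width: 0.0425
finger_force: 47.7
```

{"op": "move_arm", "data": {"plan": [[[0,0,0],0],[[0,0,0],0],[[0,0,0],0],[[0,0,0],0]], "hand": 0.5}}

```text
time_s: 24.75
tool_pos: [0.5361, -0.2769, 0.1137]
ee_rot: [3.141, -0.0, -2.873]
contact_force: [0.7, -1.2, -0.3]
gripper_width: 0.0643
finger_force: 0.0
```

{"op": "move_arm", "data": {"plan": [[[0,0,-0.02],0],[[0,0,-0.06],0],[[0,0,-0.1],0],[[-0.03,0.02,-0.135],0],[[-0.065,0.04,-0.135],0],[[-0.078,0.056,-0.135],0],[[-0.078,0.056,-0.135],0]]}}

```text
time_s: 25.45
tool_pos: [0.5975, -0.1999, 0.2488]
ee_rot: [3.141, 0.0, -2.87]
contact_force: [0.4, 0.0, -0.1]
gripper_width: 0.0639
finger_force: 0.0
```

```bash
python3 - <<'E'
from h import *
s=robot.sense();print(s['tool_pos'],s['ee_rot'],s['gripper_width'],s['contact_force']);i,c=shot('wrist','g3')
print(proj(c,[.536,-.2757,.062]))
t=robot.camera('top'); o=np.zeros((600,640,3),'u1'); o[:300]=i[:300]; o[300:,:450]=cv2.resize(t[180:330,90:315],(450,300)); cv2.imwrite('pics/g3v.png',o)
E
```

```text
[ 0.5975 -0.1999  0.2488] [ 3.1413  0.0004 -2.8699] 0.06387199154040236 [ 0.3865  0.0324 -0.1248]
[239.4389 129.1247]
```

View pics/g3v.png

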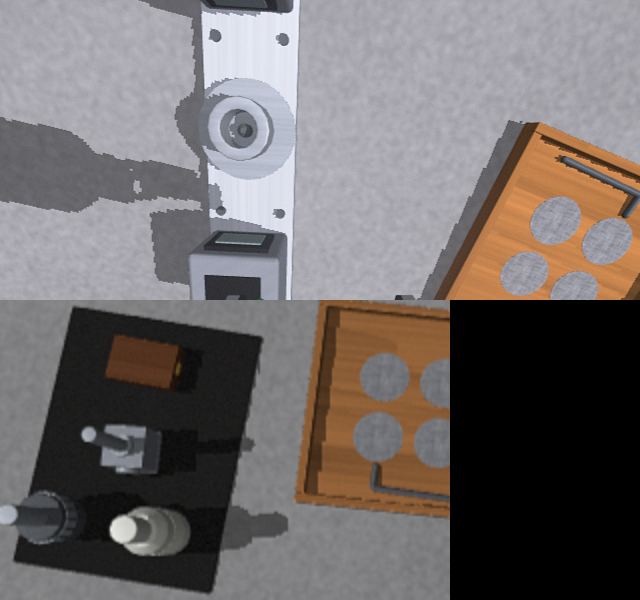

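The ring lies flat around the pin, with its top centre at (240,127) against a prediction of (239,129). All three objects stand on the mat. I'll return them now, starting with the bottle.

To row units: 37.5 cm / 100 = 0.375, 32.8 cm / 100 = 0.328, 1.164 rad / 3.1416 = 0.3705.

{"op": "move_arm", "data": {"plan": [[[0.002,0.04,0],0.0446],[[0.004,0.087,0],0.0923],[[0.005,0.135,0],0.1401],[[0.007,0.183,0],0.1878],[[0.008,0.23,0],0.2355],[[0.01,0.28,0],0.2833],[[0.012,0.328,0],0.331],[[0.014,0.375,0],0.3705]], "hand": -0.15}}

```text
time_s: 26.35
tool_pos: [0.4866, 0.1449, 0.2489]
ee_rot: [3.142, 0.0, 2.267]
contact_force: [0.4, 0.6, 0.3]
gripper_width: 0.0362
finger_force: 0.0
```

```bash
python3 - <<'E'
from h import *
s=robot.sense();print(s['tool_pos'],s['ee_rot'],togo([.4549,.2517,.163]))
E
```

```text
[0.4866 0.1449 0.2489] [3.1416 0.0002 2.2673] [10.2268  4.4214  8.5898]
```

To row units: 10.2 cm / 100 = 0.102, 8 cm / 100 = 0.08, 0.02 rad / 3.1416 = 0.0064.

{"op": "move_arm", "data": {"plan": [[[0.04,0.017,0],0.0064],[[0.08,0.0345,0],0.0064],[[0.102,0.044,0],0.0064],[[0.102,0.044,0],0.0064],[[0.102,0.044,0],0.0064]]}}

```text
time_s: 26.85
tool_pos: [0.455, 0.2502, 0.2487]
ee_rot: [-3.141, 0.0, 2.255]
contact_force: [0.2, -0.2, -0.1]
gripper_width: 0.036
finger_force: 0.0
```

```bash
python3 - <<'E'
from h import *
s=robot.sense();print(s['tool_pos'],s['ee_rot'],togo([.4549,.2517,.163]))
E
```

```text
[0.455  0.2502 0.2487] [-3.1411  0.0003  2.2548] [0.1256 0.0964 8.5734]
```

To row units: 8.55 cm / 100 = 0.0855, 8.5 cm / 100 = 0.085, 0.009 rad / 3.1416 = 0.0029.

{"op": "move_arm", "data": {"plan": [[[0.001,0.001,0.03],0.0029],[[0.001,0.001,0.065],0.0029],[[0.001,0.001,0.085],0.0029],[[0.001,0.001,0.0855],0.0029],[[0.001,0.001,0.0855],0.0029]]}}

```text
time_s: 27.35
tool_pos: [0.4557, 0.251, 0.1638]
ee_rot: [-3.141, 0.0, 2.244]
contact_force: [0.8, -0.8, 0.5]
gripper_width: 0.0365
finger_force: 0.0
```

{"op": "move_arm", "data": {"plan": [[[0,0,0],0],[[0,0,0],0],[[0,0,0],0],[[0,0,0],0],[[0,0,0],0]], "hand": -1, "grip_force": 40}}

```text
time_s: 27.85
tool_pos: [0.4556, 0.252, 0.1648]
ee_rot: [3.14, 0.002, 2.245]
contact_force: [-0.0, -3.6, 7.3]
gripper_width: 0.0207
finger_force: 39.2
```

To row units: -24.2 cm / 100 = -0.242, -21 cm / 100 = -0.21.

{"op": "move_arm", "data": {"plan": [[[0,0,-0.03],0],[[0,0,-0.07],0],[[-0.03,-0.0106,-0.08],0],[[-0.075,-0.0264,-0.08],0],[[-0.12,-0.042,-0.08],0],[[-0.165,-0.058,-0.08],0],[[-0.21,-0.074,-0.08],0],[[-0.242,-0.0855,-0.08],0]]}}

```text
time_s: 28.65
tool_pos: [0.5401, 0.0071, 0.2438]
ee_rot: [3.141, 0.001, 2.244]
contact_force: [-0.2, 1.1, -1.3]
gripper_width: 0.021
finger_force: 39.9
```

To row units: 7.5 cm / 100 = 0.075, 7.3 cm / 100 = 0.073.

{"op": "move_arm", "data": {"plan": [[[0,0,0],0],[[0,0,0],0],[[0,0,0.03],0],[[0,0,0.055],0],[[0,0,0.068],0],[[0,0,0.073],0],[[0,0,0.075],0],[[0,0,0.075],0]]}}

```text
time_s: 29.45
tool_pos: [0.5396, 0.0103, 0.169]
ee_rot: [3.141, 0.001, 2.246]
contact_force: [0.0, -0.5, -1.6]
gripper_width: 0.021
finger_force: 39.8
```

```bash
python3 - <<'E'
from h import *
s=robot.sense();print(s['tool_pos'],s['ee_rot'],togo([.5396,.0095,.165]))
E
```

```text
[0.5396 0.0103 0.169 ] [3.141  0.0006 2.2464] [-0.0595 -0.047   0.4016]
```

To row units: 0.25 cm / 100 = 0.0025, 0.15 cm / 100 = 0.0015.

{"op": "move_arm", "data": {"plan": [[[-0.0005,0,0.0015],0],[[-0.0005,0,0.0025],0],[[-0.0005,0,0.0025],0]]}}

```text
time_s: 29.75
tool_pos: [0.5401, 0.0092, 0.1668]
ee_rot: [3.14, 0.001, 2.245]
contact_force: [-0.8, -0.3, 3.9]
gripper_width: 0.021
finger_force: 40.4
```

To row units: 0.1 cm / 100 = 0.001.

{"op": "move_arm", "data": {"plan": [[[0,0,0.001],0],[[0,0,0.001],0]]}}

```text
time_s: 29.95
tool_pos: [0.5403, 0.0092, 0.1667]
ee_rot: [3.14, 0.002, 2.245]
contact_force: [-4.0, 0.1, 14.0]
gripper_width: 0.0203
finger_force: 41.7
```

To row units: -0.1 cm / 100 = -0.001.

{"op": "move_arm", "data": {"plan": [[[0,0,-0.001],0],[[0,0,-0.001],0],[[0,0,-0.001],0],[[0,0,-0.001],0]], "hand": -0.15}}

```text
time_s: 30.35
tool_pos: [0.5397, 0.0093, 0.1657]
ee_rot: [-3.141, -0.0, 2.245]
contact_force: [0.1, 0.5, 0.5]
gripper_width: 0.0361
finger_force: 0.0
```

To row units: 19 cm / 100 = 0.19, 15 cm / 100 = 0.15.

{"op": "move_arm", "data": {"plan": [[[0,0,-0.03],0],[[0,0,-0.07],0],[[0,0,-0.085],0],[[0.03,0.022,-0.085],0],[[0.07,0.051,-0.085],0],[[0.11,0.08,-0.085],0],[[0.15,0.1095,-0.085],0],[[0.19,0.139,-0.085],0]]}}

```text
time_s: 31.15
tool_pos: [0.5292, 0.2464, 0.2508]
ee_rot: [3.142, 0.0, 2.245]
contact_force: [1.2, 0.7, -0.0]
gripper_width: 0.0364
finger_force: 0.0
```

To row units: 3.1 cm / 100 = 0.031, 2.2 cm / 100 = 0.022.

{"op": "move_arm", "data": {"plan": [[[0.031,0.022,0],0],[[0.031,0.022,0],0],[[0.031,0.022,0],0]]}}

```text
time_s: 31.45
tool_pos: [0.5271, 0.2833, 0.2503]
ee_rot: [-3.141, -0.0, 2.248]
contact_force: [-0.3, -1.4, -0.3]
gripper_width: 0.0364
finger_force: 0.0
```

```bash
python3 - <<'E'
from h import *
s=robot.sense();print(s['tool_pos'],s['ee_rot'],togo([.5274,.2827,.162]))
E
```

```text
[0.5271 0.2833 0.2503] [-3.1406 -0.0001  2.2476] [-0.0719 -0.0044  8.8308]
```

To row units: 8.8 cm / 100 = 0.088, 8.6 cm / 100 = 0.086.

{"op": "move_arm", "data": {"plan": [[[0,0,0.03],0],[[0,0,0.065],0],[[0,0,0.086],0],[[0,0,0.088],0],[[0,0,0.088],0]]}}

```text
time_s: 31.95
tool_pos: [0.5278, 0.2815, 0.1632]
ee_rot: [-3.141, -0.0, 2.244]
contact_force: [-0.4, -0.1, 0.6]
gripper_width: 0.0361
finger_force: 0.0
```

{"op": "move_arm", "data": {"plan": [[[0,0,0],0],[[0,0,0],0],[[0,0,0],0],[[0,0,0],0],[[0,0,0],0]], "hand": -1, "grip_force": 50}}

```text
time_s: 32.45
tool_pos: [0.528, 0.2824, 0.1645]
ee_rot: [3.139, 0.001, 2.245]
contact_force: [-0.8, -2.8, 6.7]
gripper_width: 0.0107
finger_force: 48.8
```

To row units: -18.15 cm / 100 = -0.1815, -6.7 cm / 100 = -0.067.

{"op": "move_arm", "data": {"plan": [[[0,0,-0.03],0],[[0,0,-0.07],0],[[-0.02,-0.0135,-0.08],0],[[-0.06,-0.04,-0.08],0],[[-0.1,-0.067,-0.08],0],[[-0.14,-0.094,-0.08],0],[[-0.172,-0.116,-0.08],0],[[-0.1815,-0.1224,-0.08],0]]}}

```text
time_s: 33.25
tool_pos: [0.5453, 0.061, 0.2431]
ee_rot: [-3.141, 0.001, 2.242]
contact_force: [-0.4, 0.8, -4.2]
gripper_width: 0.0106
finger_force: 49.4
```

To row units: 7.4 cm / 100 = 0.074, 7.3 cm / 100 = 0.073.

{"op": "move_arm", "data": {"plan": [[[0,0,0],0],[[0,0,0],0],[[0,0,0.03],0],[[0,0,0.055],0],[[0,0,0.068],0],[[0,0,0.073],0],[[0,0,0.074],0],[[0,0,0.074],0]]}}

```text
time_s: 34.05
tool_pos: [0.5455, 0.065, 0.1695]
ee_rot: [3.141, 0.0, 2.247]
contact_force: [0.8, -0.4, -3.6]
gripper_width: 0.0109
finger_force: 49.2
```

```bash
python3 - <<'E'
from h import *
s=robot.sense();print(s['tool_pos'],s['ee_rot'],togo([.5452,.0647,.164]))
E
```

```text
[0.5455 0.065  0.1695] [3.1409 0.0005 2.2465] [-0.0042 -0.041   0.5519]
```

To row units: 0.3 cm / 100 = 0.003, 0.15 cm / 100 = 0.0015.

{"op": "move_arm", "data": {"plan": [[[0,0,0.0015],0],[[0,0,0.003],0],[[0,0,0.003],0]]}}

```text
time_s: 34.35
tool_pos: [0.5456, 0.0643, 0.1665]
ee_rot: [3.14, 0.001, 2.245]
contact_force: [0.3, 0.3, 1.1]
gripper_width: 0.0106
finger_force: 49.8
```

{"op": "move_arm", "data": {"plan": [[[0,0,0.001],0],[[0,0,0.001],0]]}}

```text
time_s: 34.55
tool_pos: [0.5457, 0.0643, 0.1665]
ee_rot: [3.139, 0.002, 2.245]
contact_force: [-3.2, 1.0, 9.5]
gripper_width: 0.0108
finger_force: 51.0
```

{"op": "move_arm", "data": {"plan": [[[0,0,0],0],[[0,0,0],0],[[0,0,0],0],[[0,0,0],0]], "hand": -0.15}}

```text
time_s: 34.95
tool_pos: [0.5452, 0.0642, 0.1648]
ee_rot: [-3.141, -0.0, 2.245]
contact_force: [0.3, 0.5, 0.6]
gripper_width: 0.0359
finger_force: 0.0
```

To row units: 21 cm / 100 = 0.21, 16.5 cm / 100 = 0.165.

{"op": "move_arm", "data": {"plan": [[[0,0,-0.03],0],[[0,0,-0.07],0],[[0,0,-0.085],0],[[0.03,0.0125,-0.085],0],[[0.075,0.0313,-0.085],0],[[0.12,0.05,-0.085],0],[[0.165,0.069,-0.085],0],[[0.21,0.0876,-0.085],0]]}}

```text
time_s: 35.75
tool_pos: [0.4817, 0.2847, 0.2499]
ee_rot: [3.141, 0.0, 2.245]
contact_force: [0.5, 0.2, -0.1]
gripper_width: 0.0364
finger_force: 0.0
```

To row units: 5.4 cm / 100 = 0.054, 4 cm / 100 = 0.04.

{"op": "move_arm", "data": {"plan": [[[0.04,0.017,0],0],[[0.054,0.0225,0],0],[[0.054,0.0225,0],0],[[0.054,0.0225,0],0]]}}

```text
time_s: 36.15
tool_pos: [0.4664, 0.3387, 0.2497]
ee_rot: [-3.141, 0.0, 2.246]
contact_force: [-0.3, -0.1, 0.1]
gripper_width: 0.0366
finger_force: 0.0
```

```bash
python3 - <<'E'
from h import *
s=robot.sense();print(s['tool_pos'],s['ee_rot'],togo([.4661,.3394,.162]))
E
```

```text
[0.4664 0.3387 0.2497] [-3.141   0.0003  2.2459] [0.0729 0.0219 8.7658]
```

To row units: 8.7 cm / 100 = 0.087, 6.5 cm / 100 = 0.065.

{"op": "move_arm", "data": {"plan": [[[0,0,0.03],0],[[0,0,0.065],0],[[0,0,0.085],0],[[0,0,0.087],0],[[0,0,0.087],0]]}}

```text
time_s: 36.65
tool_pos: [0.467, 0.3381, 0.1632]
ee_rot: [-3.141, 0.0, 2.244]
contact_force: [0.2, 0.4, 0.3]
gripper_width: 0.0365
finger_force: 0.0
```

{"op": "move_arm", "data": {"plan": [[[0,0,0],0],[[0,0,0],0],[[0,0,0],0],[[0,0,0],0],[[0,0,0],0]], "hand": -1, "grip_force": 50}}

```text
time_s: 37.15
tool_pos: [0.4668, 0.3393, 0.1644]
ee_rot: [3.139, 0.001, 2.245]
contact_force: [0.5, -2.1, 6.6]
gripper_width: 0.0146
finger_force: 48.8
```

To row units: -20.5 cm / 100 = -0.205, -16 cm / 100 = -0.16.

{"op": "move_arm", "data": {"plan": [[[0,0,-0.03],0],[[0,0,-0.08],0],[[0,0,-0.13],0],[[-0.03,-0.01,-0.14],0],[[-0.07,-0.022,-0.14],0],[[-0.115,-0.036,-0.14],0],[[-0.16,-0.0506,-0.14],0],[[-0.205,-0.065,-0.14],0]]}}

```text
time_s: 37.95
tool_pos: [0.5437, 0.137, 0.3032]
ee_rot: [3.141, 0.0, 2.246]
contact_force: [1.0, 0.1, -3.8]
gripper_width: 0.0147
finger_force: 49.6
```

To row units: -13.8 cm / 100 = -0.138, -12.5 cm / 100 = -0.125.

{"op": "move_arm", "data": {"plan": [[[-0.045,-0.014,0],0],[[-0.09,-0.028,0],0],[[-0.125,-0.04,0],0],[[-0.138,-0.0435,0],0],[[-0.138,-0.0435,0],0],[[-0.138,-0.0435,0],0]]}}

```text
time_s: 38.55
tool_pos: [0.5955, 0.004, 0.3028]
ee_rot: [-3.141, -0.001, 2.245]
contact_force: [-0.0, -0.3, -2.9]
gripper_width: 0.0147
finger_force: 49.6
```

```bash
python3 - <<'E'
from h import *
s=robot.sense();print(s['tool_pos'],s['ee_rot'],togo([.5955,.0034,.164]))
E
```

```text
[0.5955 0.004  0.3028] [-3.1415 -0.0007  2.2454] [-0.0552 -0.0402 13.8814]
```

{"op": "move_arm", "data": {"plan": [[[0,0,0.03],0],[[0,0,0.065],0],[[0,0,0.1],0],[[0,0,0.12],0],[[0,0,0.13],0],[[0,0,0.134],0],[[0,0,0.134],0]]}}

```text
time_s: 39.25
tool_pos: [0.596, 0.0042, 0.1695]
ee_rot: [3.141, 0.0, 2.246]
contact_force: [-0.2, 0.2, -3.4]
gripper_width: 0.0142
finger_force: 49.4
```

To row units: 0.2 cm / 100 = 0.002, 0.1 cm / 100 = 0.001.

{"op": "move_arm", "data": {"plan": [[[0,0,0.001],0],[[0,0,0.002],0],[[0,0,0.002],0]]}}

```text
time_s: 39.55
tool_pos: [0.596, 0.0035, 0.1675]
ee_rot: [3.141, 0.001, 2.245]
contact_force: [-0.5, -0.1, -3.7]
gripper_width: 0.014
finger_force: 49.4
```

To row units: 0.1 cm / 100 = 0.001.

{"op": "move_arm", "data": {"plan": [[[0,0,0.001],0],[[0,0,0.001],0]]}}

```text
time_s: 39.75
tool_pos: [0.596, 0.0035, 0.1665]
ee_rot: [3.141, 0.001, 2.245]
contact_force: [-0.3, 0.2, 2.2]
gripper_width: 0.0148
finger_force: 50.0
```

To row units: 0.1 cm / 100 = 0.001.

{"op": "move_arm", "data": {"plan": [[[0,0,0.001],0],[[0,0,0.001],0]]}}

```text
time_s: 39.95
tool_pos: [0.5962, 0.0034, 0.1664]
ee_rot: [3.14, 0.002, 2.245]
contact_force: [-1.8, -0.5, 10.1]
gripper_width: 0.0146
finger_force: 51.3
```

{"op": "move_arm", "data": {"plan": [[[0,0,0],0],[[0,0,0],0],[[0,0,0],0],[[0,0,0],0]], "hand": -0.15}}

```text
time_s: 40.35
tool_pos: [0.5958, 0.0036, 0.1647]
ee_rot: [-3.141, -0.0, 2.245]
contact_force: [0.9, -0.5, -0.6]
gripper_width: 0.0365
finger_force: 0.0
```

To row units: -14 cm / 100 = -0.14, -11 cm / 100 = -0.11.

{"op": "move_arm", "data": {"plan": [[[0,0,-0.03],0],[[0,0,-0.07],0],[[0,0,-0.11],0],[[-0.04,0,-0.14],0],[[-0.08,0,-0.14],0],[[-0.1,0,-0.14],0],[[-0.1,0,-0.14],0],[[-0.1,0,-0.14],0]]}}

```text
time_s: 41.15
tool_pos: [0.6582, -0.0747, 0.3041]
ee_rot: [-3.141, -0.001, 2.245]
contact_force: [0.3, -0.1, -0.4]
gripper_width: 0.0361
finger_force: 0.0
```

```bash
python3 - <<'E'
from h import *
s=robot.sense();print(s['time_s'],s['tool_pos'],s['contact_force']);i,c=shot('wrist','f1')
for n,P in [('bottle',(.5392,.0087,.126)),('chuck',(.5947,.0031,.128)),('mag',(.5455,.0644,.128)),('ring',(.536,-.2757,.062))]: print(n,proj(c,P),proj(cam('top'),P))
t=robot.camera('top'); o=np.zeros((600,640,3),'u1'); o[:300]=i[:300]; o[300:,:]=cv2.resize(t[170:320,220:540],(640,300)); cv2.imwrite('pics/f1v.png',o)
E
```

```text
41.15 [ 0.6582 -0.0747  0.3041] [ 0.285  -0.0672 -0.3765]
bottle [255.9508  28.9342] [310.1135 242.0975]
chuck [319.3323  95.6184] [314.0955 207.3065]
mag [319.066  -48.2086] [274.5983 237.4649]
ring [ 97.3312 300.6592] [475.1338 251.3793]
```

View pics/f1v.png

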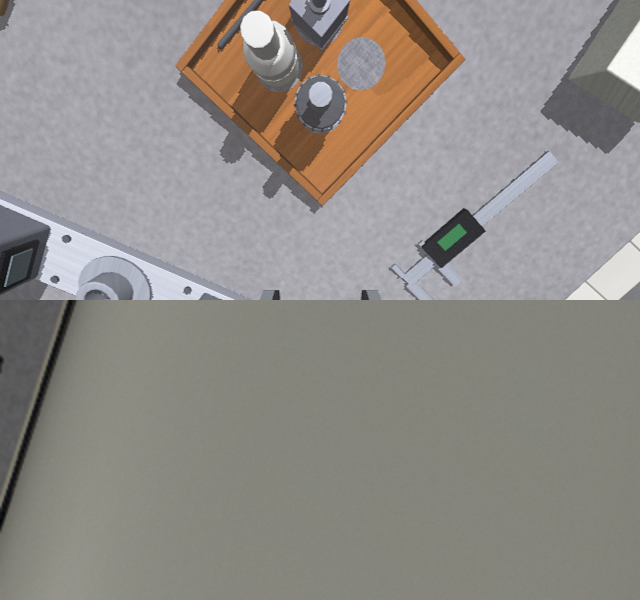

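Chuck top (320,95) and bottle cap (257,30) match the starting positions within a pixel or two. The magbase stands upright at its pad, the ring is on the stage, and the arm is clear of everything.

```bash
python3 -c "
from bench import robot
print(robot.hand_in())"
```

```text
the job is handed in; nothing more can be done
None
```

The ring lies flat over the micrometer's pin, and the bottle, chuck and magnetic base stand back on their pads; the job is handed in, but `hand_in` gave no verdict, and the magbase's final spot was checked only from the arm readings and a partial view.

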